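# Empty the tip-out box into its tray

## Robot

A 6-joint arm with a two-finger parallel gripper is mounted at the origin on a cart in front of the work surface, level with it; the furniture and walls round the work are solid. World frame = base frame: x ahead of the robot, y to its left, z up, the work surface at z = 0. Lengths are in m, angles in degrees, forces in N, time in s.
With the tool pointing down it reaches from about 0.4 to 0.825 m from the base axis. Payload 7 kg.
Tool frame: the origin (TCP) lies on the centre line of the jaws, within the pads' length; the fingertips stand 11 mm ahead of it and the grasp point (between the pads) lies 8 mm behind it; z points along the fingers, y is the line along which they close (so a half turn about z gives the same grasp; the last joint's range is limited). The gripper opens to 88 mm and grips with 3 to 60 N. Pads are 19 mm wide; open, the fingers measure 130 mm over their backs; the gripper's body (78 mm by 193 mm) begins 47 mm behind the grasp point.
Start: joints at [-51.045, 20.546, 0.682, 0, -70.136, -16.507], TCP at [0.258, -0.624, 0.238] pointing down, gripper open.
Joint ranges: [-176.03, 176.03], [-82.01, 121.73], [-58.28, 71.71], [-173.87, 95.51], [-174.79, -0.11], [-173.66, 173.66]. Speed limits (degrees/s): [136.94, 136.94, 172.46, 180, 180, 180].

## Interface

Orientations are given as [roll, pitch, yaw] about the fixed x, y, z axes, in that order (R = Rz(yaw) Ry(pitch) Rx(roll)).
In Python, from plant import r, capture, camera_model, job gives the robot as it stands.
- The arm moves only by the tool drive_tool, never from a script. Its argument "increments" is a list that holds one entry, the list of rows, each a list of 5 numbers: the gripper's target within -1 to 1 (fully open at 1, half-way at 0, shut at -1), then the shift along the tool's x, y, z scaled (see below), then the turn about the tool's z scaled (see below). In form: [[[gripper, tx, ty, tz, roll], ...]]. A call has 1 to 5 rows; each row is the pose to reach, as a shift and turn from the pose commanded when the call began, along the tool's axes at that moment, turning the shorter way round; what a row does not reach only later rows make up. The controller multiplies each number of a shift by 120 mm and each number of a turn by 360 degrees. A row lasts 1/8 s, in which the tool goes at most 62.5 mm and 10.7 degrees, less where a joint would pass 70% of its speed; a pose out of reach is approached as far as the arm can. A call with a number of a shift or a turn outside -1 to 1 is refused whole. A call with a gripper value outside its range is refused whole. The fingers move at their own pace and stop on an object; "squeeze" is the grip in N (left out, the last holds). Time passes only in rows, so rows that repeat a pose let the fingers close. It gives the time, the measured TCP pose, the force, the opening and the grip force at its end, in the units of the state.
- r.get_state(): the state, without advancing time (a new reading comes with each control period).
- capture(name): name is "side" or "top" or "wrist"; returns the picture (400x640x3 uint8, red, green, blue); there is no depth.
- camera_model(name): a dict with "camera_matrix" (3x3 intrinsics, pixels), "k1" (the pictures are not rectified: a ray, as slopes to the right and down, at radius r is drawn at 1 + k1 r^2 times it, then the intrinsics apply), "rvec" (rotation vector, rad) and "tvec" (3), from world to camera coordinates, as OpenCV has them. Camera axes: x right, y down, z forward; pixel columns grow to the right and rows downward; lengths in m; the calibration is good to about 2 mm. A picture is of the moment at which its call begins: read the wrist's pose just before it. camera_model takes no time and is no camera call; for the wrist camera it gives the pose at the moment of the call.
- job.close_job(): hands the job in; it is judged then, once.
The state is a dict: "time_s": time; "joints": joint angles; "qd": joint speeds; "joint_torque": joint torques, N m; "tcp_pos": TCP position; "eef_rot": TCP orientation; "contact_force": force on the tool from outside, world axes, zero at the start; "moment": the same for the moment, N m; "gripper_width": finger opening in m; "gripper_force": force on a finger pad.
Only numpy, scipy, OpenCV 4.12 (cv2) and the standard library are available. Lean on these libraries where they do the work, as an engineer would, in place of code of your own. Each camera call takes 0.05 s, during which the arm holds its last target. There are 200 camera calls.

## Task

Empty the pivoted grey box on the steel stand: swing its sprung clear lid right over until it stays fully back, and only then tip the box forward by the steel bar on its side so that the heat sink falls out into the tray below. Then swing the box back down level on its rest, lid still fully back, and leave the other things on the bench undisturbed.

Things in the scene. Friction and masses are not known exactly. Their poses are not given: they have to be found in the camera images.
- stand: Fixed dark steel stand with a grey box (120 x 86 x 45 mm) pivoted between two uprights. Origin on the bench straight below the pivot line, midway along it; pivot line along y, 90 mm up; the box tips toward -x, where the tray is. In this frame, box level: box x -46 to +74 mm, rim at z 135, floor top at z 93, uprights 110 mm apart over all, to z 105. Base plate x -180 to +75 mm.
- lid (a joint): Hinge of the box's clear lid (119 x 88 x 3 mm), along the rear rim: parallel to the stand's y at x 77, z 137 mm in the stand's frame, box level. 0 = shut; grows as the front edge rises and goes over to the rear; 3.05 rad = fully back (counted above 2.7). An over-centre spring (about 1 N at the knob) snaps it shut if let go below 1.5 rad, on to fully back if let go above 1.7.
- lid_knob (a point): Centre of the black barrel knob on the lid's front edge: 12 mm diameter, 24 mm long along the hinge's direction (y), held 22 mm ahead of the lid's edge by a 12 mm wide tongue, clear all round. It lies 145 mm ahead of the hinge line and 1 mm above it when shut, so 138 mm above the bench. Axes turn with the lid.
- tip_box (a joint): Pivot of the box. 0 = level on its rest; grows as the box tips forward (rear rises, mouth turns toward the stand's -x side); stop at 2.15 rad. Stiff: it stays where it is left and takes about 3 to 6 N at the bar to move. The box's front wall slants outward at 45 degrees; the heat sink has slid out for certain by 2.0 rad.
- tip_bar (a point): Grip point on the round steel bar, 12 mm diameter, standing out sideways (+y) from the box, 43 to 131 mm from its middle, with an 18 mm end cap; this point is 100 mm from the middle. Box level: 60 mm behind (+x) and 33 mm above the pivot line, so 123 mm above the bench. It swings about the pivot line. The open lid rises beside it (within 44 mm of the middle) as the box tips.
- heat_sink: Finned aluminium heat sink 30 x 30 x 17 mm, 18 to 35 g, lying loose on the floor of the box; origin at the centre of its underside.
- tray_mid (a point): Centre of the inner floor of the fixed open steel tray on the stand's base, below and ahead of the box: inside 184 x 88 mm (x, y of the stand), walls 26 mm high, floor 9 mm above the bench. Axes as the stand's.

How it is judged:
By the outcome, as a careful person would: the job done as asked, in the order asked, and still so for the second after the job is handed in, with the robot touching nothing.
It also fails if it takes over 54 s, if anything falls off the work surface, if the arm or the gripper's body presses on something with over 40 N, if the wrist force passes 120 N, or if a joint passes its speed limit or range.

## Working session

There is one attempt and no reset: what is moved stays moved. The work goes in short steps, Python scripts to look and compute and a tool call to move; the robot and the scene stay as the last step left them, time stands still between calls to the robot, and variables do not carry over. Pictures are saved under pics/ and viewed, at most 10 in all, crops included, and the job is handed in when it is done.

Besides the shell and the picture viewer there is one more tool, called after "Request:" as a command line: name --argument value ..., lists and objects as JSON in quotes. drive_tool: Moves the arm, as the interface text tells. Its arguments: {"type":"object","properties":{"increments":{"type":"array"},"squeeze":{"type":"number"}},"required":["increments"]}

```bash
ls; mkdir -p pics; python3 - <<'E'
from plant import r,capture,camera_model
import cv2,json
for n in("side","top"):
    cv2.imwrite(f"pics/{n}0.png",capture(n)[:,:,::-1]); print(n,camera_model(n))
s=r.get_state();print(s)
E
```

```text
pics
side {'camera_matrix': array([[458.51264699,   0.        , 322.9870908 ],
       [  0.        , 458.51264699, 195.87014669],
       [  0.        ,   0.        ,   1.        ]]), 'k1': -0.11405140693489382, 'rvec': array([ 2.08272654, -0.22200034,  0.16326015]), 'tvec': array([-0.56993571,  0.19457042,  0.6482812 ])}
top {'camera_matrix': array([[396.86250843,   0.        , 316.00096721],
       [  0.        , 396.86250843, 197.43370914],
       [  0.        ,   0.        ,   1.        ]]), 'k1': -0.08698061403109848, 'rvec': array([ 2.14950771, -2.15737963,  0.13285333]), 'tvec': array([0.16096661, 0.59275358, 0.89106844])}
{'time_s': 0.1, 'joints': array([-5.10461433e+01,  2.05872234e+01,  6.37745816e-01, -1.43962569e-02,
       -7.01358242e+01, -1.65074330e+01]), 'qd': array([ 0.00836643, -0.0535606 ,  0.12825078,  0.05400489,  0.02415816,
        0.09474704]), 'joint_torque': array([-1.53244306e-03, -5.84162021e+01,  2.93754458e+01,  7.01560602e+00,
        1.02070600e-02, -4.16444470e-05]), 'tcp_pos': array([ 0.25752842, -0.62348406,  0.23671838]), 'eef_rot': array([ 1.79914368e+02, -1.12631574e-02, -1.57558470e+02]), 'contact_force': array([0.3207762 , 0.61948264, 0.49882132]), 'moment': array([ 0.00455672, -0.07182686, -0.00941333]), 'gripper_force': 0.0, 'gripper_width': 0.08757490629134017}
```

View pics/side0.png

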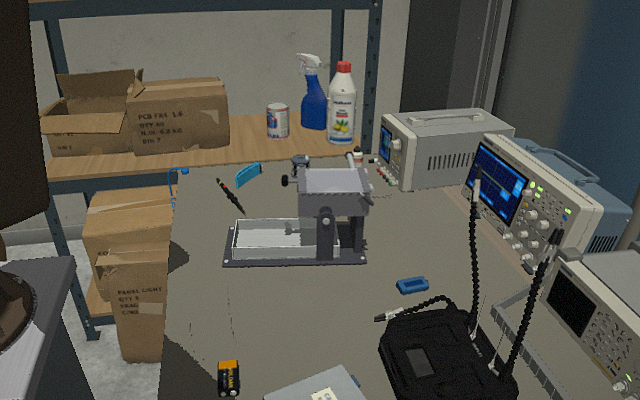

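View pics/top0.png

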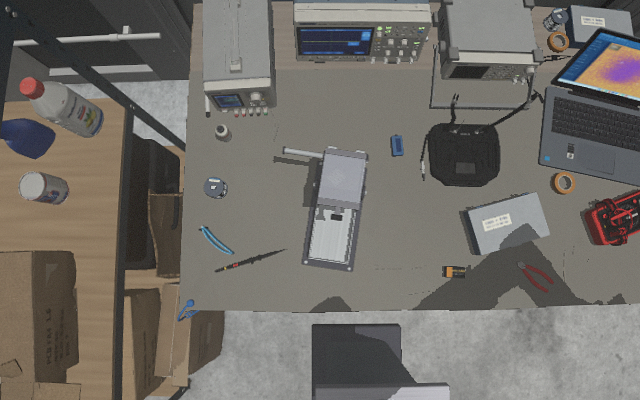

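The side view shows the stand at about (325,220), with the tray to the left, the knob at (285,181), and the bar going back to (352,160). In the top view the tray is toward the robot (330,235), the bar points left (+y), ending at about (283,151), and the knob is near (336,217). I'll zoom in for accurate pixels.

```bash
python3 - <<'E'
import cv2,numpy as np
a=cv2.imread("pics/top0.png")[135:280,265:385];b=cv2.imread("pics/side0.png")[145:275,215:380]
a=cv2.resize(a,None,fx=4,fy=4,interpolation=cv2.INTER_CUBIC)
cv2.imwrite("pics/a.png",a)
cv2.imwrite("pics/b.png",cv2.resize(b,None,fx=4,fy=4,interpolation=cv2.INTER_CUBIC))
E
```

```text
(no output)
```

View pics/a.png

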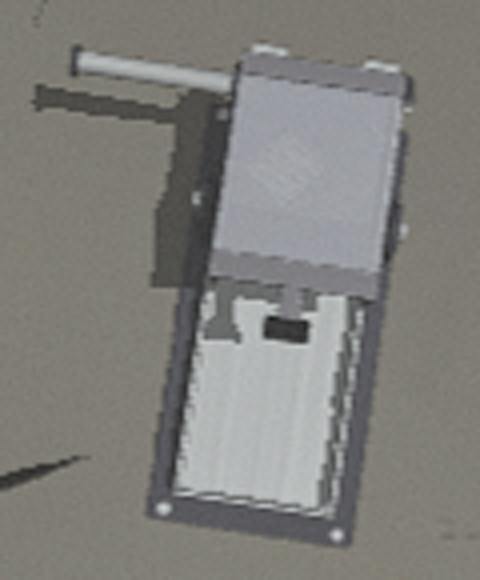

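View pics/b.png

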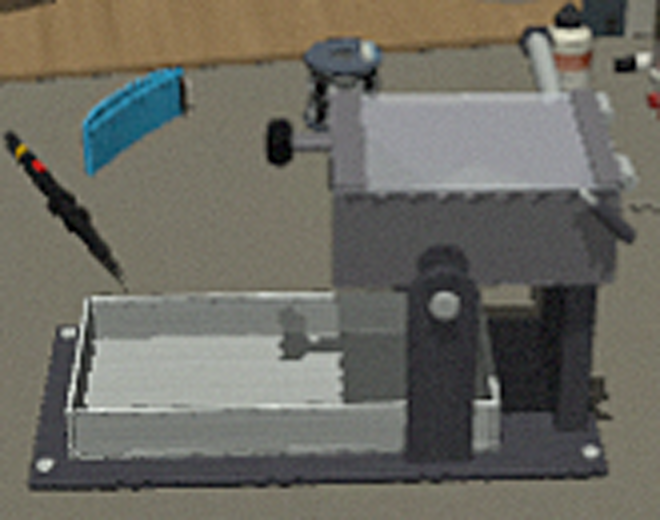

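Crops: in the top view the knob is at (336.5,217), the bar cap at (284,150), and the plate's front corners at (302,264) and (352.5,271.5). In the side view the knob is at (285,180.5) and the near pivot bolt at (326,221).

```bash
cat > h.py <<'E'
import numpy as np,cv2
from plant import r,capture,camera_model
def ray(n,uv,m=None):
    m=m or camera_model(n);K=m["camera_matrix"];R=cv2.Rodrigues(np.array(m["rvec"]))[0]
    d=cv2.undistortPoints(np.array([[uv]],float),K,np.array([m["k1"],0,0,0.]))[0,0]
    return -R.T@m["tvec"],R.T@np.array([*d,1])
def cast(n,uv,z,m=None):
    c,d=ray(n,uv,m);return c+d*(z-c[2])/d[2]
def tri(r1,r2):
    (c1,d1),(c2,d2)=r1,r2
    t=np.linalg.lstsq(np.c_[d1,-d2],c2-c1,rcond=None)[0]
    p,q=c1+t[0]*d1,c2+t[1]*d2
    return (p+q)/2,np.linalg.norm(p-q)
def proj(n,P):
    m=camera_model(n);return cv2.projectPoints(np.atleast_2d(P).astype(float),m["rvec"],m["tvec"],m["camera_matrix"],np.array([m["k1"],0,0,0.]))[0][:,0]
E
cat > m.py <<'E'
from h import *
np.set_printoptions(precision=4,suppress=True)
A=lambda x,y:((x+.5)/4-.5+265,(y+.5)/4-.5+135)
B=lambda x,y:((x+.5)/4-.5+215,(y+.5)/4-.5+145)
k,e=tri(ray("top",A(286,329)),ray("side",B(280,142)));print("knob",k,e,cast("top",A(286,329),.138))
bc=cast("top",A(76,60),.123);bi=cast("top",A(228,82),.123);print("bar",bc,bi)
f1=cast("top",A(148,516),.006);f2=cast("top",A(350,546),.006);print("front",f1,f2,np.linalg.norm(f1-f2))
l1=cast("top",A(205,276),.139);l2=cast("top",A(374,300),.139);print("lidfront",l1,l2,np.linalg.norm(l1-l2))
h1=cast("top",A(245,54),.139);h2=cast("top",A(411,74),.139);print("lidrear",h1,h2)
for a,b in((f2,f1),(l2,l1),(h2,h1),(bi,bc)):
    d=b-a;print("yaw",np.degrees(np.arctan2(-d[0],d[1])))
y=np.radians(float(__import__("sys").argv[1]))
R=np.array([[np.cos(y),-np.sin(y)],[np.sin(y),np.cos(y)]])
for nm,p,o in(("knob",k,(-.068,0)),("bc",bc,(.06,.131)),("front",(f1+f2)/2,(-.18,0)),("lf",(l1+l2)/2,(-.045,0))):
    print(nm,"-> stand origin",p[:2]-R@np.array(o))
E
python3 m.py -7
```

```text
knob [0.5403 0.1165 0.1335] 0.0004239408171239022 [0.5397 0.1168 0.138 ]
bar [0.6871 0.2282 0.123 ] [0.6745 0.146  0.123 ]
front [0.4388 0.1937 0.006 ] [0.4207 0.0737 0.006 ] 0.12129605002566209
lidfront [0.5674 0.1587 0.139 ] [0.5545 0.0709 0.139 ] 0.0887231192489125
lidrear [0.6858 0.1371 0.139 ] [0.6747 0.0491 0.139 ]
yaw -8.605426475390477
yaw -8.362019552838976
yaw -7.218056608867222
yaw -8.726940772371787
knob -> stand origin [0.6078 0.1082]
bc -> stand origin [0.6116 0.1055]
front -> stand origin [0.6084 0.1118]
lf -> stand origin [0.6056 0.1093]
```

Request:
drive_tool --increments '[[[1,-0.3,0.3,-0.25,0.0286],[1,-0.6,0.6,-0.5,0.0572],[1,-0.9,0.95,-0.7,0.0856],[1,-0.9,0.95,-0.7,0.0856]]]'

```text
time_s: 0.6
tcp_pos: [0.3155, -0.4752, 0.3245]
eef_rot: [-179.9, 0.2, 171.6]
contact_force: [1.0, 0.6, -0.2]
gripper_width: 0.0878
gripper_force: 0.0
```

Request:
drive_tool --increments '[[[1,-0.13,0.5,0,0],[1,-0.26,1,0,0]]]'

```text
time_s: 0.85
tcp_pos: [0.3622, -0.3622, 0.3205]
eef_rot: [180.0, -0.1, 171.6]
contact_force: [0.7, 0.2, 0.1]
gripper_width: 0.0875
gripper_force: 0.0
```

Request:
drive_tool --increments '[[[1,-0.13,0.5,0,0],[1,-0.26,1,0,0]]]'

```text
time_s: 1.1
tcp_pos: [0.4109, -0.2475, 0.3209]
eef_rot: [180.0, -0.0, 171.7]
contact_force: [0.4, -0.1, -0.2]
gripper_width: 0.0877
gripper_force: 0.0
```

Request:
drive_tool --increments '[[[1,-0.13,0.5,0,0],[1,-0.26,1,0,0]]]'

```text
time_s: 1.35
tcp_pos: [0.4593, -0.1331, 0.3211]
eef_rot: [-180.0, -0.0, 171.7]
contact_force: [1.5, -1.9, 0.5]
gripper_width: 0.0874
gripper_force: 0.0
```

Request:
drive_tool --increments '[[[1,-0.13,0.5,0,0],[1,-0.26,1,0,0]]]'

```text
time_s: 1.6
tcp_pos: [0.5077, -0.0189, 0.3211]
eef_rot: [-180.0, -0.0, 171.7]
contact_force: [1.2, -0.8, 0.3]
gripper_width: 0.0876
gripper_force: 0.0
```

Request:
drive_tool --increments '[[[1,0,0.5,0,0],[1,0,0.9,0.3,0],[1,0,0.9,0.3,0],[1,0,0.9,0.3,0]]]'

```text
time_s: 2.1
tcp_pos: [0.5232, 0.0859, 0.2851]
eef_rot: [-179.9, -0.1, 171.7]
contact_force: [0.7, -0.1, 0.9]
gripper_width: 0.088
gripper_force: 0.0
```

```bash
python3 - <<'E'
from h import *
m=camera_model("wrist");s=r.get_state();im=capture("wrist")
print(s["tcp_pos"],s["eef_rot"],s["time_s"],s["joints"])
cv2.imwrite("pics/w1.png",im[:,:,::-1])
import pickle;pickle.dump(m,open("w1.pkl","wb"))
c=-cv2.Rodrigues(m["rvec"])[0].T@m["tvec"];print(c)
g=im.max(2);
print(proj("wrist",[[.5403,.1170,.138],[.5403,.1170,.1335]]))
E
```

```text
[0.52315789 0.08594453 0.28512997] [-1.79930606e+02 -5.27833155e-02  1.71702171e+02] 2.1 [ 3.05537468e+01  5.21245321e+00 -1.31194122e+01  2.20393251e-02
 -7.17527734e+01 -1.28858461e+02]
[0.44125215 0.09899674 0.43278785]
[[347.06121157 205.89593884]
 [346.65928718 204.65976624]]
```

View pics/w1.png

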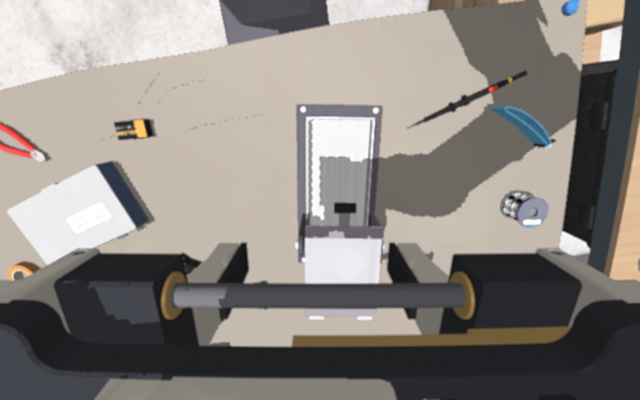

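The wrist view shows the black knob at about (345,208), against a prediction of (347,206). I'll get its centroid by mask.

```bash
python3 - <<'E'
from h import *
import pickle
m=pickle.load(open("w1.pkl","rb"));im=cv2.imread("pics/w1.png")[195:222,325:368]
k=(im.max(2)<40).astype(np.uint8);n,l,st,c=cv2.connectedComponentsWithStats(k)
for i in range(1,n):
    if st[i,4]>20:
        u=c[i]+[325,195];print(st[i],u,cast("wrist",u,.138,m))
E
```

```text
[ 10   9  20   8 160] [344.5 207.5] [0.54112429 0.11423169 0.138     ]
```

Request:
drive_tool --increments '[[[1,-0.107,0.267,0.1,0],[0.2,-0.107,0.267,0.4,0],[0.2,-0.107,0.267,0.7,0],[0.2,-0.107,0.267,0.85,0],[0.2,-0.107,0.267,0.85,0]]]'

```text
time_s: 2.78
tcp_pos: [0.5402, 0.1147, 0.1831]
eef_rot: [-179.9, -0.1, 171.5]
contact_force: [0.5, 0.1, 0.8]
gripper_width: 0.0546
gripper_force: 0.0
```

```bash
python3 - <<'E'
from h import *
m=camera_model("wrist");s=r.get_state();im=capture("wrist")
print(s["tcp_pos"],s["time_s"],s["gripper_width"])
p=proj("wrist",[[.5405,.1157,.138]])[0].astype(int);print(p)
x,y=p;x0,y0=x-50,y-40
k=(im[y0:y+40,x0:x+50].max(2)<40).astype(np.uint8);n,l,st,c=cv2.connectedComponentsWithStats(k)
for i in range(1,n):
    if st[i,4]>40:
        u=c[i]+[x0,y0];print(st[i],u,cast("wrist",u,.138,m))
cv2.imwrite("pics/w2.png",im[:,:,::-1])
E
```

```text
[0.54018236 0.1146696  0.18312716] 2.775 0.05463986733518222
[316 231]
[ 35  37  31  14 399] [315.96992481 234.21303258] [0.54129879 0.11427683 0.138     ]
[  0  52   8  28 190] [269.3        257.34736842] [0.55511511 0.07602842 0.138     ]
[96 53  4 27 82] [363.97560976 257.13414634] [0.56558671 0.1477945  0.138     ]
```

Request:
drive_tool --increments '[[[0.2,-0.007,0,0.2,0],[0.2,-0.007,0,0.38,0],[0.2,-0.007,0,0.38,0]]]'

```text
time_s: 3.2
tcp_pos: [0.5413, 0.1155, 0.1382]
eef_rot: [-180.0, -0.0, 171.6]
contact_force: [-0.8, -0.4, -0.5]
gripper_width: 0.0525
gripper_force: 0.0
```

Request:
drive_tool --increments '[[[-1,0,0,0,0],[-1,0,0,0,0],[-1,0,0,0,0],[-1,0,0,0,0],[-1,0,0,0,0]]]' --squeeze 15

```text
time_s: 3.82
tcp_pos: [0.5409, 0.1139, 0.1384]
eef_rot: [-179.8, -0.0, 171.6]
contact_force: [1.2, -10.5, 2.3]
gripper_width: 0.0238
gripper_force: 15.0
```

Request:
drive_tool --increments '[[[-1,-0.0195,-0.012,-0.216,0],[-1,-0.077,-0.012,-0.426,0],[-1,-0.172,-0.012,-0.621,0],[-1,-0.3,-0.012,-0.797,0],[-1,-0.457,-0.012,-0.946,0]]]'

```text
time_s: 4.45
tcp_pos: [0.5947, 0.1052, 0.2523]
eef_rot: [-179.9, -0.1, 171.6]
contact_force: [0.9, -5.3, -3.8]
gripper_width: 0.0238
gripper_force: 15.0
```

Request:
drive_tool --increments '[[[-1,-0.182,-0.006,-0.119,0],[-1,-0.382,-0.006,-0.204,0],[-1,-0.593,-0.006,-0.252,0],[-1,-0.81,-0.006,-0.26,0],[-1,-0.954,-0.006,-0.245,0]]]'

```text
time_s: 5.08
tcp_pos: [0.7091, 0.0874, 0.2814]
eef_rot: [-179.9, -0.0, 171.6]
contact_force: [-0.3, -5.2, 1.3]
gripper_width: 0.0233
gripper_force: 15.0
```

Request:
drive_tool --increments '[[[-1,-0.187,-0.005,0.048,0],[-1,-0.354,-0.005,0.119,0],[-1,-0.508,-0.005,0.214,0],[-1,-0.508,-0.005,0.214,0]]]'

```text
time_s: 5.58
tcp_pos: [0.7703, 0.0778, 0.2546]
eef_rot: [-179.9, 0.0, 171.6]
contact_force: [0.6, -5.2, 2.0]
gripper_width: 0.0236
gripper_force: 15.0
```

Request:
drive_tool --increments '[[[-1,-0.105,0,0.085,0],[-1,-0.22,0,0.206,0],[-1,-0.22,0,0.206,0]]]'

```text
time_s: 5.95
tcp_pos: [0.796, 0.0739, 0.2295]
eef_rot: [-179.9, 0.0, 171.6]
contact_force: [0.7, -4.8, 1.3]
gripper_width: 0.0235
gripper_force: 15.0
```

Request:
drive_tool --increments '[[[0.2,0,0,0,0],[0.2,0,0,0,0],[0.2,0,0,0,0],[0.2,0,0,-0.3,0],[0.2,0,0,-0.6,0]]]'

```text
time_s: 6.58
tcp_pos: [0.7945, 0.0763, 0.3031]
eef_rot: [-180.0, -0.0, 171.7]
contact_force: [0.3, 0.3, 0.8]
gripper_width: 0.0526
gripper_force: 0.0
```

```bash
python3 - <<'E'
from h import *
s=r.get_state();print(s["tcp_pos"],s["joints"],s["time_s"])
a=capture("side")[:,:,::-1][20:290,150:550]
cv2.imwrite("pics/s2.png",cv2.resize(a,None,fx=2,fy=2))
E
```

```text
[0.79448222 0.07634476 0.3030785 ] [ 1.93912638e+01  3.13973884e+01  2.61778991e+01 -5.03482545e-03
 -8.48321026e+01 -1.17725973e+02] 6.575
```

View pics/s2.png

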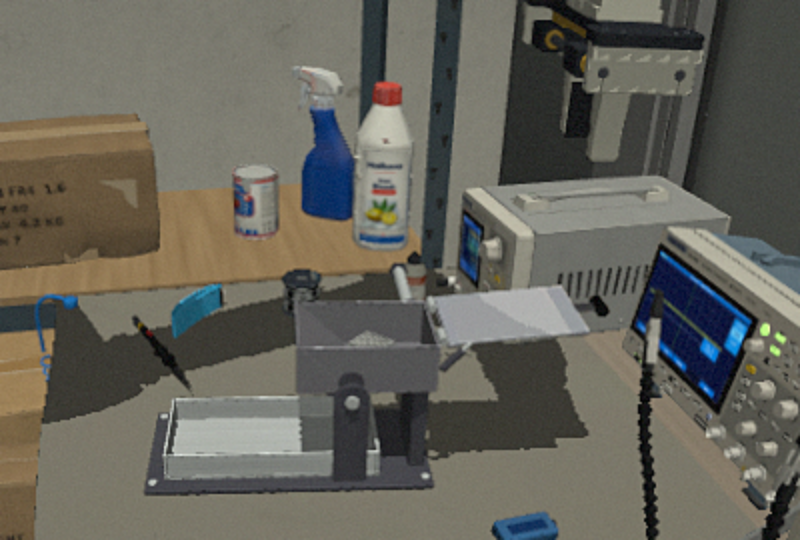

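The lid is fully back, with the clear panel lying at about (510,310), knob at (600,305), and the heat sink still in the level box at (370,340). Next is the bar: find the exact grip point, the neighbours and the move.

```bash
python3 - <<'E'
from h import *
np.set_printoptions(precision=3,suppress=True)
for nm,uv,z in(("psu corner",(273,108),.13),("psu corner low",(273,110),.0),("psu left",(204,108),.13),("jar",(222,131),.03),("spool",(215,187),.03)):print(nm,cast("top",uv,z))
# side bar cap
B=lambda x,y:((x+.5)/2-.5+150,(y+.5)/2-.5+20)
print("barcap tri",tri(ray("side",B(399,270)),ray("top",(284,150))))
y=np.radians(-8.4);R=np.array([[np.cos(y),-np.sin(y)],[np.sin(y),np.cos(y)]])
for o in((.608,.1063),):print("grip",np.array(o)+R@np.array([.06,.1]))
E
```

```text
psu corner [0.779 0.252 0.13 ]
psu corner low [0.821 0.267 0.   ]
psu left [0.781 0.404 0.13 ]
jar [0.758 0.387 0.03 ]
spool [0.62 0.4  0.03]
barcap tri (array([0.688, 0.228, 0.12 ]), np.float64(0.0017728613976989065))
grip [0.682 0.196]
```

Request:
drive_tool --increments '[[[0.2,0.2,0.17,0,-0.028],[0.2,0.4,0.34,0,-0.056],[0.2,0.6,0.51,0,-0.084],[0.2,0.8,0.68,0,-0.112],[0.2,1,0.85,0,-0.14]]]'

```text
time_s: 7.25
tcp_pos: [0.69, 0.1954, 0.3026]
eef_rot: [180.0, 0.0, -137.6]
contact_force: [-0.4, 0.7, -0.8]
gripper_width: 0.0528
gripper_force: 0.0
```

Request:
drive_tool --increments '[[[0.2,0,0,0,-0.0275],[0.2,0,0,0,-0.055],[0.2,0,0,0,-0.0825],[0.2,0,0,0,-0.11],[0.2,0,0,0,-0.11]]]'

```text
time_s: 7.88
tcp_pos: [0.6907, 0.1947, 0.3026]
eef_rot: [-180.0, 0.0, -98.4]
contact_force: [0.4, -0.5, 0.3]
gripper_width: 0.0525
gripper_force: 0.0
```

```bash
python3 - <<'E'
from h import *
m=camera_model("wrist");s=r.get_state();im=capture("wrist")
print(s["tcp_pos"],s["eef_rot"],s["joints"],s["time_s"])
print(proj("wrist",[[.682,.196,.123],[.6865,.2271,.123],[.675,.15,.123]]))
cv2.imwrite("pics/w3.png",im[:,:,::-1])
import pickle;pickle.dump(m,open("w3.pkl","wb"))
E
```

```text
[0.69071707 0.19468845 0.302566  ] [-1.79993288e+02  2.05882192e-02 -9.84093878e+01] [ 3.12368925e+01  2.30239058e+01  1.27315456e+01 -1.17599900e-02
 -7.96893352e+01 -3.96441786e+01] 7.875
[[325.70800636 188.02339064]
 [325.63533946 212.80759081]
 [326.11075966 148.66132175]]
```

View pics/w3.png

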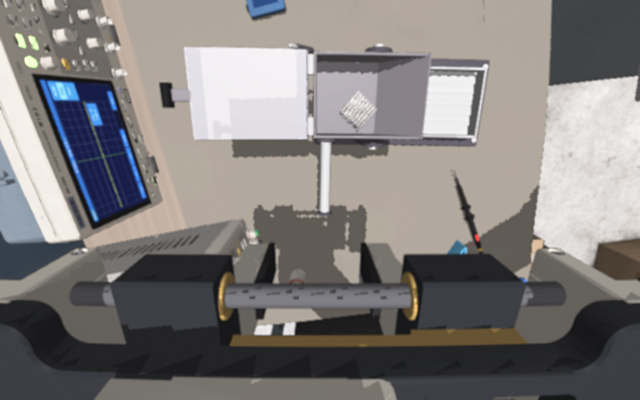

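The bar is vertical in the wrist view at column 325, with its cap at row 212. Both match the prediction, so I'm descending.

Request:
drive_tool --increments '[[[0.2,0,0.073,0.3,0],[0.2,0,0.073,0.6,0],[0.2,0,0.073,0.9,0],[0.2,0,0.073,0.9,0]]]'

```text
time_s: 8.43
tcp_pos: [0.6805, 0.195, 0.1914]
eef_rot: [179.7, -0.2, -98.6]
contact_force: [0.7, 0.5, 0.6]
gripper_width: 0.0527
gripper_force: 0.0
```

Request:
drive_tool --increments '[[[0.2,0,0,0.2,0],[0.2,0,0,0.4,0],[0.2,0,0,0.58,0],[0.2,0,0,0.58,0]]]'

```text
time_s: 8.93
tcp_pos: [0.6822, 0.1956, 0.125]
eef_rot: [180.0, -0.0, -98.5]
contact_force: [0.1, 0.4, 1.4]
gripper_width: 0.0525
gripper_force: 0.0
```

Request:
drive_tool --increments '[[[-1,0,0,0,0],[-1,0,0,0,0],[-1,0,0,0,0],[-1,0,0,0,0],[-1,0,0,0,0]]]' --squeeze 25

```text
time_s: 9.55
tcp_pos: [0.6823, 0.1956, 0.1251]
eef_rot: [-180.0, 0.0, -98.4]
contact_force: [0.4, -0.3, 1.5]
gripper_width: 0.0114
gripper_force: 25.0
```

```bash
python3 - <<'E'
from h import *
s=r.get_state();print(s["tcp_pos"],s["joints"],s["time_s"],s["gripper_width"],s["contact_force"])
cv2.imwrite("pics/s3.png",capture("side")[:,:,::-1])
E
```

```text
[0.68232761 0.19562205 0.12508958] [ 3.16767101e+01  2.82415431e+01 -2.45595469e+00  5.19762519e-03
 -5.92890522e+01 -4.00513713e+01] 9.55 0.011428973188182838 [ 0.38067813 -0.25943069  1.46258475]
```

View pics/s3.png

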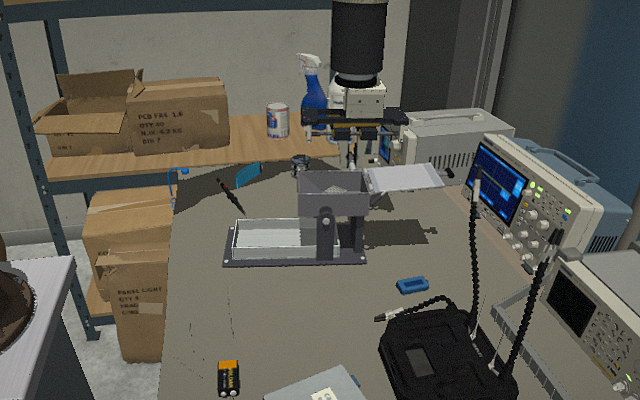

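Request:
drive_tool --increments '[[[-1,0,0.03,-0.049,0],[-1,0,0.065,-0.094,0],[-1,0,0.104,-0.1355,0],[-1,0,0.147,-0.173,0],[-1,0,0.193,-0.206,0]]]'

```text
time_s: 10.22
tcp_pos: [0.6616, 0.1989, 0.1507]
eef_rot: [-179.7, 0.1, -98.4]
contact_force: [8.7, -2.9, -1.3]
gripper_width: 0.0113
gripper_force: 25.0
```

Request:
drive_tool --increments '[[[-1,0,0.05,-0.028,0],[-1,0,0.102,-0.051,0],[-1,0,0.156,-0.069,0],[-1,0,0.2115,-0.0815,0],[-1,0,0.268,-0.088,0]]]'

```text
time_s: 10.85
tcp_pos: [0.6318, 0.2038, 0.1641]
eef_rot: [-179.5, 0.2, -98.3]
contact_force: [8.3, -3.2, 6.9]
gripper_width: 0.0111
gripper_force: 25.0
```

Request:
drive_tool --increments '[[[-1,0,0.057,-0.001,0],[-1,0,0.114,0.004,0],[-1,0,0.17,0.014,0],[-1,0,0.225,0.03,0],[-1,0,0.278,0.051,0]]]'

```text
time_s: 11.48
tcp_pos: [0.5968, 0.2092, 0.1565]
eef_rot: [-179.7, 0.2, -98.3]
contact_force: [3.5, -1.6, 5.7]
gripper_width: 0.0109
gripper_force: 25.0
```

Request:
drive_tool --increments '[[[-1,0,0.051,0.026,0],[-1,0,0.098,0.058,0],[-1,0,0.1425,0.094,0],[-1,0,0.183,0.134,0],[-1,0,0.219,0.178,0]]]'

```text
time_s: 12.1
tcp_pos: [0.5693, 0.2134, 0.133]
eef_rot: [-179.9, 0.1, -98.3]
contact_force: [5.7, 3.0, 2.4]
gripper_width: 0.0112
gripper_force: 25.0
```

Request:
drive_tool --increments '[[[-1,0,0.013,0.02,0],[-1,0,0.026,0.042,0],[-1,0,0.026,0.042,0],[-1,0,0.026,0.042,0]]]'

```text
time_s: 12.6
tcp_pos: [0.5657, 0.2139, 0.1275]
eef_rot: [-180.0, 0.1, -98.4]
contact_force: [2.9, 4.3, 2.0]
gripper_width: 0.0109
gripper_force: 25.0
```

```bash
python3 - <<'E'
from h import *
s=r.get_state();print(s["tcp_pos"],s["time_s"],s["contact_force"])
a=capture("side")[:,:,::-1][60:290,180:480]
cv2.imwrite("pics/s4.png",cv2.resize(a,None,fx=2.5,fy=2.5))
E
```

```text
[0.56572724 0.21390822 0.12753956] 12.6 [2.9213218  4.25324026 1.96329355]
```

View pics/s4.png

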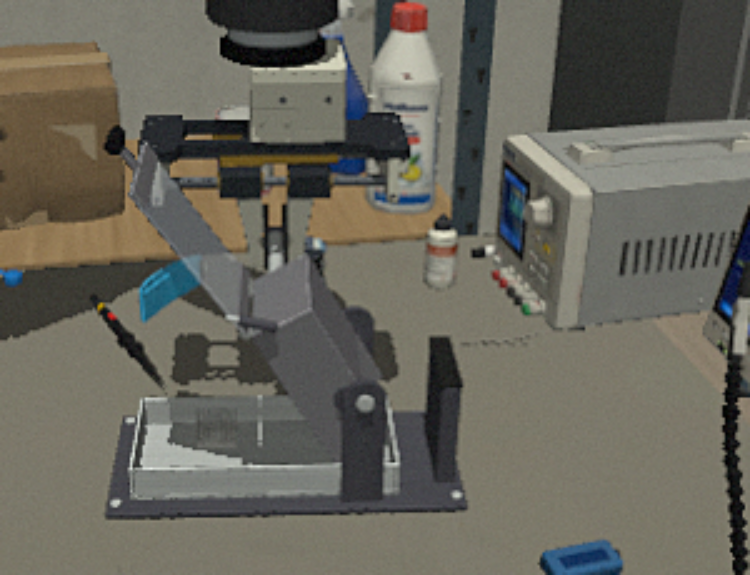

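The heat sink is in the tray at (218,425), and the lid is still back with the box tipped about 2.07 rad. Swinging the box back.

Request:
drive_tool --increments '[[[-1,0,-0.026,-0.042,0],[-1,0,-0.062,-0.086,0],[-1,0,-0.103,-0.126,0],[-1,0,-0.147,-0.162,0],[-1,0,-0.195,-0.193,0]]]'

```text
time_s: 13.28
tcp_pos: [0.5843, 0.2108, 0.1488]
eef_rot: [179.6, -0.0, -98.4]
contact_force: [-14.8, 12.4, 8.4]
gripper_width: 0.011
gripper_force: 25.1
```

Request:
drive_tool --increments '[[[-1,0,-0.051,-0.026,0],[-1,0,-0.1035,-0.048,0],[-1,0,-0.158,-0.064,0],[-1,0,-0.214,-0.074,0],[-1,0,-0.271,-0.079,0]]]'

```text
time_s: 13.9
tcp_pos: [0.6181, 0.2052, 0.16]
eef_rot: [179.7, -0.0, -98.4]
contact_force: [-6.7, 4.3, 7.6]
gripper_width: 0.0111
gripper_force: 25.0
```

Request:
drive_tool --increments '[[[-1,0,-0.057,0.001,0],[-1,0,-0.114,0.008,0],[-1,0,-0.169,0.02,0],[-1,0,-0.2235,0.038,0],[-1,0,-0.276,0.061,0]]]'

```text
time_s: 14.52
tcp_pos: [0.651, 0.1999, 0.1516]
eef_rot: [179.7, -0.1, -98.4]
contact_force: [-4.2, 2.1, 3.9]
gripper_width: 0.0112
gripper_force: 25.0
```

Request:
drive_tool --increments '[[[-1,0,-0.05,0.028,0],[-1,0,-0.096,0.061,0],[-1,0,-0.139,0.099,0],[-1,0,-0.178,0.1405,0],[-1,0,-0.213,0.186,0]]]'

```text
time_s: 15.15
tcp_pos: [0.6786, 0.1955, 0.1299]
eef_rot: [179.9, -0.1, -98.4]
contact_force: [-4.6, -1.1, 3.2]
gripper_width: 0.0116
gripper_force: 25.0
```

Request:
drive_tool --increments '[[[-1,0,-0.015,0.025,0],[-1,0,-0.03,0.048,0],[-1,0,-0.03,0.06,0],[-1,0,-0.03,0.07,0],[-1,0,-0.03,0.07,0]]]'

```text
time_s: 15.78
tcp_pos: [0.6824, 0.195, 0.1242]
eef_rot: [-179.9, -0.0, -98.3]
contact_force: [-9.0, -2.8, 13.6]
gripper_width: 0.0114
gripper_force: 25.0
```

Request:
drive_tool --increments '[[[0.2,0,0,0,0],[0.2,0,0,0,0],[0.2,0,0,0,0],[0.2,0,0,-0.3,0],[0.2,0,0,-0.6,0]]]'

```text
time_s: 16.4
tcp_pos: [0.6825, 0.1957, 0.1943]
eef_rot: [180.0, -0.0, -98.4]
contact_force: [0.7, 0.7, 0.6]
gripper_width: 0.0512
gripper_force: 0.0
```

Request:
drive_tool --increments '[[[0.2,0,0,-0.45,0],[0.2,0,0,-0.9,0],[0.2,0,0,-0.9,0],[0.2,0,0,-0.9,0]]]'

```text
time_s: 16.9
tcp_pos: [0.6823, 0.1958, 0.3019]
eef_rot: [180.0, 0.0, -98.4]
contact_force: [-0.9, -0.5, -0.1]
gripper_width: 0.0525
gripper_force: 0.0
```

```bash
python3 - <<'E'
from h import *
s=r.get_state();print(s["tcp_pos"],s["time_s"],s["contact_force"])
a=capture("side")[:,:,::-1];cv2.imwrite("pics/s5full.png",a)
o=cv2.imread("pics/s3.png")
x0,y0,x1,y1=215,145,455,275
both=np.vstack([o[y0:y1,x0:x1],a[y0:y1,x0:x1]])
cv2.imwrite("pics/s5.png",cv2.resize(both,None,fx=2.2,fy=2.2,interpolation=cv2.INTER_CUBIC))
E
```

```text
[0.68231963 0.19579457 0.30190032] 16.9 [-0.91536075 -0.46597913 -0.12156727]
```

View pics/s5.png

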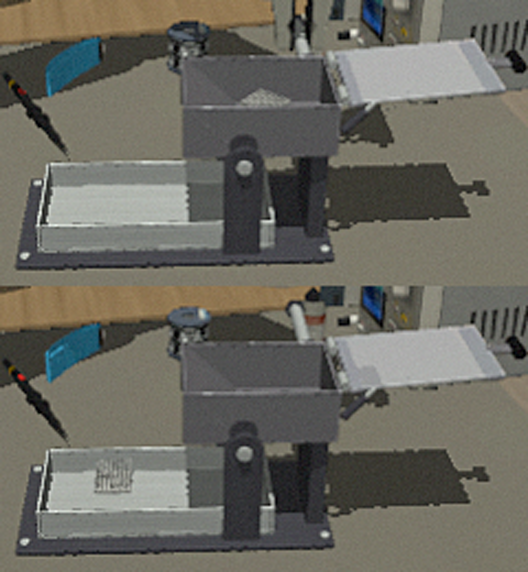

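Before (top) and after (bottom), the box and lid edges coincide: rim at row 56, knob at (515,62). The heat sink is in the tray at (113,475), and the gripper is clear.

```bash
python3 -c "
from plant import job;print(job.close_job())"
```

```text
the job is handed in; nothing more can be done
None
```

The job is handed in, with no verdict returned: the lid is fully back, the heat sink is in the tray, the box is level on its rest, and the gripper is clear (16.9 s of 54 s used).

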